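Clear the cartoner's catch tray into the tote and restart the feed

TASK

Take the two closed cartons out of the catch tray and set them down gently, upright and square, in the tote, in one row along its middle with the carton already packed there. Leave the faulty carton with the open flap standing where it is in the tray, and do not disturb the packed carton, the bottle or the scanner. Once both cartons stand in the tote, push the feed lever all the way over, away from the robot.

Things in the scene. Friction and masses are not known exactly. Their poses are not given: they have to be found in the camera images.
- carton_a: A white folding medicine carton standing upright, 45 (x) x 60 (y) x 95 mm (z) with an orange ring and a blue band printed on its two wide faces, about 60 g. Origin: centre of its underside, z up. Closed: one of the two good cartons, in the catch tray at the start; its place among the three in the tray varies.
- carton_b: A white folding medicine carton standing upright, 45 (x) x 60 (y) x 95 mm (z) with an orange ring and a blue band printed on its two wide faces, about 60 g. Origin: centre of its underside, z up. Closed: the other good carton, in the catch tray at the start.
- faulty_carton: A white folding medicine carton standing upright, 45 (x) x 60 (y) x 95 mm (z) with an orange ring and a blue band printed on its two wide faces, about 60 g. Origin: centre of its underside, z up. Faulty: its top is open, with a flap standing 30 mm higher (to 125 mm) along its +x edge. In the catch tray; stays there.
- packed_carton: A white folding medicine carton standing upright, 45 (x) x 60 (y) x 95 mm (z) with an orange ring and a blue band printed on its two wide faces, about 60 g. Origin: centre of its underside, z up. Already packed: stands in the tote near the tote's -y end, in the middle of the tote's width, its x axis along the tote's. The free room for two more cartons is on its +y side.
- catch_tray: Fixed flat metal tray, 150 (x) x 320 mm (y), with 25 mm high rims and a 4 mm floor on which three cartons stand about 100 mm apart in a row along y; a sloping delivery chute 150 mm wide rises from its +y end (360 mm long, to 0.2 m high). Origin: centre of its underside.
- tote: Fixed grey plastic tote, 130 (x) x 230 mm (y) outside, 50 mm high, walls and floor 5 mm thick, so 120 x 220 mm inside; long side along its y. Origin: centre of its underside; inner floor 5 mm above it.
- feed_lever_base: Fixed grey block that carries the feed lever. Origin: centre of its underside; its x axis is the direction in which the lever is pushed over (away from the robot).
- feed_lever (a joint): Angle of the feed lever, a black toggle lever about 80 mm long: near 0 it leans towards the robot (the block's -x), 1.0 rad is fully over to +x. It stays where it is left.
- feed_lever_tip (a point): The tip of the feed lever.
- bottle: Bystander: white bottle with a blue cap, 56 mm across, 170 mm high. Origin: centre of its underside.
- scanner: Bystander: code scanner on a fixed black stand, about 100 x 75 mm, 175 mm high. Origin: centre of its underside.
Not all that is in view belongs to the job. What is shaped like the carton_a but green, pink or purple is not meant.

How it is judged:
By the outcome, as a careful person would: the job done as asked, in the order asked, and still so for the second after the job is handed in, with the robot touching nothing.
It also fails if it takes over 59 s, if anything falls off the work surface, if the arm or the gripper's body presses on something with over 40 N, if the wrist force passes 120 N, or if a joint passes its speed limit or range.

ROBOT

A 6-joint arm with a two-finger parallel gripper is mounted at the origin on the work surface. World frame = base frame: x ahead of the robot, y to its left, z up, the work surface at z = 0. Lengths are in mm, angles in rad, forces in N, time in s.
With the tool pointing down it reaches from about 300 to 875 mm from the base axis. Payload 6.4 kg.
Tool frame: the origin (TCP) lies at the very end of the fingers, on their centre line; the grasp point (between the pads) lies 19 mm behind it (manip.grip_depth is the distance from the TCP to the grasp point, in mm); z points along the fingers, x is the direction in which the jaws open and shut, and the axes are right-handed (so a half turn about z gives the same grasp; the last joint's range is limited). The gripper opens to 85 mm and grips with 20 to 120 N. Pads are 22 mm wide; open, the fingers measure 114 mm over their backs; the gripper's body (76 mm by 85 mm) begins 54 mm behind the grasp point. The pads swing forward as they close: fully open they stand 13 mm farther back than shut.
Start: joints at [-1.351, 0.181, 1.607, -0, 1.354, -0.206], TCP at [237.521, -523.665, 231.288] pointing down, gripper open.
Joint ranges: [-2.99, 2.99], [-0.89, 2.07], [0.3, 2.58], [-1.14, 4.28], [0, 2.63], [-3.12, 3.12]. Speed limits (rad/s): [2.57, 2.57, 3.01, 3.14, 3.14, 3.14].

INTERFACE

Orientations are given as [roll, pitch, yaw] about the fixed x, y, z axes, in that order (R = Rz(yaw) Ry(pitch) Rx(roll)).
In Python, from bench import manip gives the robot as it stands.
- The arm moves only by the tool play_rows, never from a script. Its argument "moves" is a list of rows, each a list of 7 numbers: the opening, from -1 (shut) to 1 (fully open), so that 0 is half open, then the shift along the tool's x, y, z in mm, then the turn, a rotation vector about the tool's x, y, z in rad. A call has 1 to 20 rows; each row is the pose to reach, as a shift and turn from the pose commanded when the call began, along the tool's axes at that moment; what a row does not reach only later rows make up. A row lasts 1/12 s, in which the tool goes at most 41.7 mm and 7.16 degrees, less where a joint would pass 70% of its speed; a pose out of reach is approached as far as the arm can. A call with a gripper value outside its range is refused whole. The fingers move at their own pace and stop on an object; "newtons" is the grip in N (left out, the last holds). Time passes only in rows, so rows that repeat a pose let the fingers close. It gives the time, the measured TCP pose, the force and the opening at its end, in the units of the state.
- manip.read_state(): the state, without advancing time (a new reading comes with each control period).
- manip.camera(name): name is "scene" or "top" or "wrist"; returns a dict with "img" (384x512x3 uint8, blue, green, red), "range_z" (384x512 float32, mm along the optical axis (not along the pixel's ray), 0 where there is no reading), "fx", "fy", "cx", "cy" (pixels), "world_to_cam" (4x4, takes a point from world to camera coordinates). Camera axes: x right, y down, z forward; pixel columns grow to the right and rows downward; lengths in mm; the calibration is good to about 2 mm. A picture is of the moment at which its call begins.
- manip.finish_job(): hands the job in, once; it reports no verdict.
The state is a dict: "time": time; "q": joint angles; "joint_vel": joint speeds; "tau": joint torques, N m; "tool_pos": TCP position; "tcp_rot": TCP orientation; "contact_force": force on the tool from outside, world axes, zero at the start; "moment": the same for the moment, N m; "opening": finger opening in mm.
Only numpy, scipy, OpenCV 4.12 (cv2) and the standard library are available. Lean on these libraries where they do the work, as an engineer would, in place of code of your own. Each camera call takes 0.05 s, during which the arm holds its last target. There are 200 camera calls.

## Working session

There is one attempt and no reset: what is moved stays moved. The work goes in short steps, Python scripts to look and compute and a tool call to move; the robot and the scene stay as the last step left them, time stands still between calls to the robot, and variables do not carry over. Pictures are saved under pics/ and viewed, about 8 in all and at most 12, crops included, and the job is handed in when it is done.

Besides the shell and the picture viewer there is one more tool, called after ">>>" as name(argument=value, ...) on one line, values as JSON. play_rows: Moves the arm, as the interface text tells. Its arguments: {"type":"object","properties":{"moves":{"type":"array"},"newtons":{"type":"number"}},"required":["moves"]}

```bash
ls; mkdir -p pics; cat > h.py <<'E'
import numpy as np, cv2
from bench import manip
def pts(c):
    z=c["range_z"].astype(float); v,u=np.indices(z.shape)
    P=np.stack([(u-c["cx"])/c["fx"]*z,(v-c["cy"])/c["fy"]*z,z],-1)
    M=np.linalg.inv(c["world_to_cam"]); W=P@M[:3,:3].T+M[:3,3]; W[z<=0]=np.nan
    return W
E
python3 - <<'E'
from h import *
a=[]
for n in("scene","top"):
    c=manip.camera(n); a.append(c["img"]); np.savez(n+".npz",**c)
    print(n,c["fx"],c["world_to_cam"].round(3).tolist())
cv2.imwrite("pics/1.png",a[0]);cv2.imwrite("pics/2.png",a[1])
print(manip.read_state())
E
```

```text
pics
scene 437.6578649631346 [[0.462, 0.887, 0.007, -185.426], [0.622, -0.318, -0.716, -308.533], [-0.632, 0.335, -0.699, 1600.251], [0.0, 0.0, 0.0, 1.0]]
top 355.1690878583006 [[-0.011, -0.999, 0.032, -77.055], [-0.995, 0.008, -0.098, 566.105], [0.097, -0.033, -0.995, 965.145], [0.0, 0.0, 0.0, 1.0]]
{'time': 0.1, 'q': array([-1.35130703e+00,  1.81430360e-01,  1.60789463e+00, -3.75235808e-05,
        1.35383412e+00, -2.06271286e-01]), 'joint_vel': array([-0.00023931, -0.00032861, -0.00379318,  0.00111783,  0.00042991,
        0.00072112]), 'tau': array([ 4.64543955e-04, -4.45879233e+01, -3.52238059e+01, -3.56580949e-04,
        4.13594011e-03, -1.29342542e-06]), 'tool_pos': array([ 237.39177888, -523.15948104,  230.50118607]), 'tcp_rot': array([-3.14130768e+00,  1.54075711e-03, -1.14502741e+00]), 'contact_force': array([-0.27783983, -0.00970385, -0.75992198]), 'moment': array([ 0.04692537, -0.05609614,  0.01611168]), 'opening': 85.26082889504288}
```

View pics/1.png

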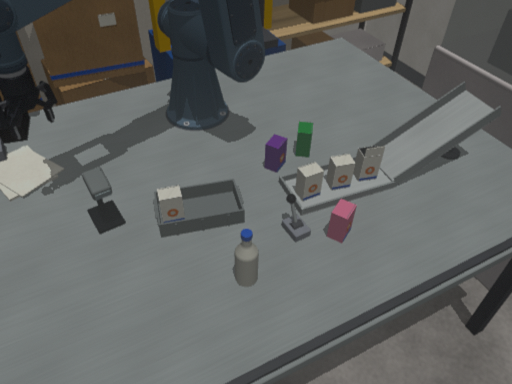

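View pics/2.png

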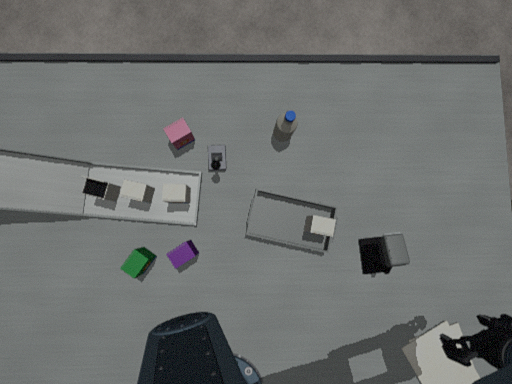

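Pictures 1 and 2: there are three cartons in the tray. In the top view they are at (95,188), (134,191) and (174,193). The left one is dark and open with a flap (scene 369,163), so it is the faulty one. The two at (134,191) and (174,193) have closed white tops. The packed carton is at (322,226), and the lever at (216,160). The green, pink and purple boxes are decoys.

```bash
python3 - <<'E'
from h import *
c=dict(np.load("top.npz")); W=pts(c); img=c["img"]
def rect(name,m,W):
    n,l,s,_=cv2.connectedComponentsWithStats(m.astype(np.uint8))
    for i in range(1,n):
        if s[i,4]<60: continue
        p=W[l==i]; (x,y),(w,h),a=cv2.minAreaRect(p[:,:2].astype(np.float32))
        print(name,"px",s[i,:2]+s[i,2:4]//2,"xy",round(x),round(y),"wh",round(w),round(h),"ang",round(a,1),"z",np.nanmedian(p[:,2]).round(),"n",s[i,4])
z=W[...,2]; x=W[...,0]
rect("tops",(z>85)&(z<112)&(x>250),W)
rect("tall",(z>112)&(x>250),W)
g=(z>38)&(z<60)&(x>250); rect("tote rim",g,W)
rect("tray",(z>15)&(z<34)&(x>250),W)
s=dict(np.load("scene.npz")); S=pts(s)
o=np.hstack([cv2.resize(img[130:240,70:240],None,fx=2.35,fy=2.35,interpolation=2),])
q=cv2.resize(s["img"][120:250,260:420],None,fx=2.5,fy=2.5,interpolation=2)
H=max(o.shape[0],q.shape[0]); f=lambda i:cv2.copyMakeBorder(i,0,H-i.shape[0],0,0,0)
cv2.imwrite("pics/3.png",np.hstack([f(o),f(q)]))
# lever dark pixels
for n,I,P in(("top",img,W),("scene",s["img"],S)):
    m=(P[...,2]>8)&(P[...,0]>450)&(P[...,0]<720)&(P[...,1]>90)&(P[...,1]<190)&(P[...,2]<125)
    v,u=np.nonzero(m)
    for b in range(8,125,12):
        k=m&(P[...,2]>=b)&(P[...,2]<b+12)
        if k.sum()>3: p=P[k]; print(n,b,k.sum(),p.min(0).round(),p.max(0).round(),np.median(p,0).round())
E
```

```text
tops px [286 125] xy 726 -175 wh 55 47 ang 70.5 z 106.0 n 123
tops px [177 131] xy 713 114 wh 45 60 ang 29.6 z 95.0 n 403
tops px [ 26 180] xy 583 501 wh 119 143 ang 87.3 z 95.0 n 1166
tops px [216 165] xy 619 11 wh 21 23 ang 1.4 z 103.0 n 75
tops px [ 96 189] xy 561 320 wh 62 44 ang 75.9 z 99.0 n 430
tops px [133 191] xy 555 224 wh 61 45 ang 76.4 z 99.0 n 432
tops px [174 193] xy 549 119 wh 61 44 ang 89.3 z 99.0 n 427
tops px [322 226] xy 459 -265 wh 61 45 ang 78.1 z 99.0 n 419
tops px [180 255] xy 389 101 wh 45 61 ang 32.4 z 94.0 n 429
tops px [134 264] xy 369 219 wh 45 61 ang 53.7 z 94.0 n 455
tall px [287 121] xy 726 -175 wh 46 38 ang 57.4 z 128.0 n 270
tall px [ 12 150] xy 655 521 wh 53 4 ang 85.3 z 126.0 n 62
tall px [395 250] xy 396 -427 wh 87 50 ang 4.9 z 164.0 n 787
tall px [191 348] xy 286 35 wh 12 181 ang 11.6 z 506.0 n 5759
tall px [494 335] xy 263 -536 wh 28 103 ang 3.6 z 371.0 n 978
tall px [492 374] xy 267 -382 wh 3 69 ang 12.1 z 547.0 n 429
tote rim px [ 64 185] xy 575 421 wh 115 147 ang 83.7 z 49.0 n 1065
tote rim px [292 221] xy 474 -193 wh 240 135 ang 76.5 z 49.0 n
[... 420 characters left out ...]
111.  61.]
top 68 29 [525.  90.  68.] [701. 127.  79.] [685. 106.  72.]
top 80 35 [570.  91.  81.] [715. 190.  92.] [694. 109.  88.]
top 92 635 [526.  90.  92.] [720. 189. 104.] [560. 120.  98.]
scene 8 166 [468.  90.   8.] [719. 190.  20.] [572. 120.  14.]
scene 20 160 [465.  90.  20.] [717. 189.  32.] [613. 124.  24.]
scene 32 66 [527.  90.  32.] [574. 190.  44.] [570. 119.  39.]
scene 44 54 [524.  90.  44.] [718. 189.  56.] [570. 113.  51.]
scene 56 67 [528.  90.  56.] [720. 190.  68.] [570. 118.  63.]
scene 68 61 [525.  90.  68.] [720. 189.  80.] [570. 122.  74.]
scene 80 64 [525.  90.  80.] [719. 190.  92.] [570. 116.  87.]
scene 92 409 [524.  90.  92.] [720. 190. 103.] [568. 119.  97.]
```

View pics/3.png

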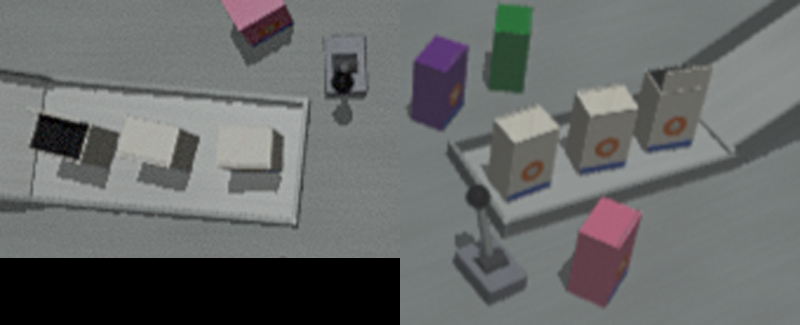

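Picture 3 confirms it: the two nearer cartons have closed tops and the far one is open with its flap up. I'll refine the tote rim, packed carton and lever, and work out the first move.

```bash
cat >> h.py <<'E'
from scipy.spatial.transform import Rotation as Rn
def go(x,y,z,yawdeg):
    "tool-axis shift and turn from present commanded pose (approx measured)"
    s=manip.read_state(); R=Rn.from_euler("xyz",s["tcp_rot"]); T=Rn.from_euler("xyz",[np.pi,0,np.radians(yawdeg)])
    d=R.inv().apply(np.array([x,y,z])-s["tool_pos"]); r=(R.inv()*T).as_rotvec()
    print("t",s["time"].__round__(2),"pos",s["tool_pos"].round(1),"rot",s["tcp_rot"].round(3),"F",s["contact_force"].round(1),"op",round(s["opening"],1)); print(" -> shift",d.round(1),"turn",r.round(4))
E
python3 - <<'E'
from h import *
c=dict(np.load("top.npz")); W=pts(c)
z=W[...,2]; m=(z>46)&(z<53)&(W[...,0]>380)&(W[...,0]<580)&(W[...,1]<-60)&(W[...,1]>-330)
P=W[m][:,:2]; ctr=np.array([474,-193.]); th=np.radians(-13.)
for it in range(4):
    e=np.array([np.cos(th),np.sin(th)]); n=np.array([-e[1],e[0]])
    a=(P-ctr)@e; b=(P-ctr)@n
    L=[]
    for sg in(1,-1):
        k=(abs(a*sg-62.5)<7)&(abs(b)<105); L.append(np.polyfit(b[k],a[k],1))
    E=[]
    for sg in(1,-1):
        k=(abs(b*sg-112.5)<7)&(abs(a)<55); E.append((np.median(b[k]),k.sum()))
    sl=(L[0][0]+L[1][0])/2
    ctr=ctr+e*(L[0][1]+L[1][1])/2+n*(E[0][0]+E[1][0])/2; th-=sl
    print("tote",ctr.round(1),np.degrees(th).round(2),[l.round(3) for l in L],E)
e=np.array([np.cos(th),np.sin(th)]); n=np.array([-e[1],e[0]])
for nm,px in(("packed",(322,226)),("A",(174,193)),("B",(134,191)),("F",(95,188))):
    k=((z>92)&(z<106)).astype(np.uint8); lab=cv2.connectedComponents(k)[1]; k=lab==lab[px[1],px[0]]
    p=W[k][:,:2]; r=cv2.minAreaRect(p.astype(np.float32)); print(nm,np.round(r[0],1),np.round(r[1],1),r[2].__round__(1),"tote frame",((np.array(r[0])-ctr)@e).round(1),((np.array(r[0])-ctr)@n).round(1))
k=(z>15)&(z<34)&(W[...,0]>590)&(W[...,1]>-30)&(W[...,1]<50); p=W[k]
print("lever block",cv2.minAreaRect(p[:,:2].astype(np.float32)),p.min(0),p.max(0))
go(549,119,200,-0.7)
E
```

```text
tote [ 473.8 -193. ] -13.39 [array([7.0000e-03, 6.2165e+01]), array([ 6.0000e-03, -6.2547e+01])] [(np.float64(113.72399572365742), np.int64(113)), (np.float64(-113.76073141624045), np.int64(71))]
tote [ 473.8 -193. ] -13.37 [array([ 0.   , 62.366]), array([-1.0000e-03, -6.2347e+01])] [(np.float64(113.82536845772141), np.int64(112)), (np.float64(-113.8816814647216), np.int64(72))]
tote [ 473.8 -193. ] -13.37 [array([1.0000e-03, 6.2357e+01]), array([-1.0000e-03, -6.2357e+01])] [(np.float64(113.85198916899917), np.int64(112)), (np.float64(-113.85561721200571), np.int64(72))]
tote [ 473.8 -193. ] -13.37 [array([1.0000e-03, 6.2357e+01]), array([-1.0000e-03, -6.2357e+01])] [(np.float64(113.8538001710973), np.int64(112)), (np.float64(-113.85380452243379), np.int64(72))]
packed [ 458.7 -265.3] [60.6 44.6] 78.3 tote frame 2.0 -73.8
A [548.7 119.4] [60.3 44.5] 89.5 tote frame 0.6 321.3
B [555.1 224.1] [61.3 44.8] 76.4 tote frame -17.3 424.6
F [560.4 320.3] [61.1 44. ] 76.8 tote frame -34.4 519.4
lever block ((789.3352661132812, 17.83906364440918), (66.85340881347656, 342.6552734375), 88.34127807617188) [618.25635514 -20.45349674  15.04567665] [960.22076326  46.72008758  33.86788027]
t 0.1 pos [ 237.4 -523.2  230.5] rot [-3.141e+00  2.000e-03 -1.145e+00] F [-0.3 -0.  -0.8] op 85.3
 -> shift [-456.1 -549.    31.4] turn [-1.1000e-03  1.2000e-03 -1.1328e+00]
```

>>> play_rows(moves=[[1, -456, -549, 0, 0, 0, -1.133], [1, -456, -549, 0, 0, 0, -1.133], [1, -456, -549, 0, 0, 0, -1.133], [1, -456, -549, 0, 0, 0, -1.133], [1, -456, -549, 0, 0, 0, -1.133], [1, -456, -549, 0, 0, 0, -1.133], [1, -456, -549, 0, 0, 0, -1.133], [1, -456, -549, 0, 0, 0, -1.133], [1, -456, -549, 0, 0, 0, -1.133], [1, -456, -549, 0, 0, 0, -1.133], [1, -456, -549, 0, 0, 0, -1.133], [1, -456, -549, 30, 0, 0, -1.133], [1, -456, -549, 30, 0, 0, -1.133], [1, -456, -549, 30, 0, 0, -1.133], [1, -456, -549, 30, 0, 0, -1.133], [1, -456, -549, 30, 0, 0, -1.133], [1, -456, -549, 30, 0, 0, -1.133], [1, -456, -549, 30, 0, 0, -1.133], [1, -456, -549, 30, 0, 0, -1.133], [1, -456, -549, 30, 0, 0, -1.133]], newtons=25)

```text
time: 1.77
tool_pos: [548.5, 118.4, 200.6]
tcp_rot: [3.141, 0.002, -0.011]
contact_force: [0.1, -0.4, -0.1]
opening: 85.2
```

```bash
python3 - <<'E'
from h import *
c=manip.camera("wrist"); W=pts(c); z=W[...,2]; cv2.imwrite("pics/4.png",c["img"])
n,l,s,_=cv2.connectedComponentsWithStats(((z>92)&(z<106)).astype(np.uint8))
for i in range(1,n):
    if s[i,4]>300: print(s[i],cv2.minAreaRect(W[l==i][:,:2].astype(np.float32)),np.median(W[l==i][:,2]))
go(549,119,59,-0.7)
E
```

```text
[ 228    1   78  101 5441] ((555.9270629882812, 224.5138702392578), (59.98813247680664, 44.94691848754883), 76.36980438232422) 99.87711081030645
[   0   18   70   95 3900] ((372.7147521972656, 216.80038452148438), (45.59596252441406, 53.33128356933594), 53.67240905761719) 95.95985898443013
[ 410  150   75   81 3554] ((714.4248046875, 113.80732727050781), (45.607704162597656, 61.1270637512207), 30.21552276611328) 95.65744087166989
[ 230  152   55   70 3622] ((549.130859375, 119.76902770996094), (60.62141799926758, 45.017337799072266), 88.6964340209961) 99.77274677288985
[  34  167   85   79 3365] ((389.82867431640625, 102.18637084960938), (46.11637878417969, 59.98309326171875), 32.352237701416016) 95.91804763129221
[319 279  27  27 414] ((619.4581909179688, 14.333335876464844), (23.544322967529297, 23.11063575744629), 11.987894058227539) 101.64614899379701
t 1.82 pos [548.6 117.6 200.9] rot [ 3.141e+00  1.000e-03 -1.200e-02] F [-0.6  0.5  0.9] op 85.6
 -> shift [  0.6  -1.5 141.9] turn [0.0006 0.0011 0.0002]
```

View pics/4.png

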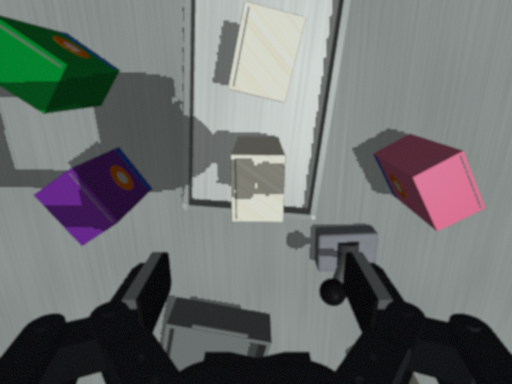

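Picture 4 (wrist): the first carton is at (258,178) and the second at (266,52), both closed. The positions agree with the top view to within 1 mm. Descending and gripping.

>>> play_rows(moves=[[1, 0.5, -2, 25, 0, 0, 0], [1, 0.5, -2, 55, 0, 0, 0], [1, 0.5, -2, 85, 0, 0, 0], [1, 0.5, -2, 110, 0, 0, 0], [1, 0.5, -2, 128, 0, 0, 0], [1, 0.5, -2, 138, 0, 0, 0], [1, 0.5, -2, 142, 0, 0, 0], [1, 0.5, -2, 142, 0, 0, 0], [-0.3, 0.5, -2, 142, 0, 0, 0], [-0.3, 0.5, -2, 142, 0, 0, 0], [-0.3, 0.5, -2, 142, 0, 0, 0], [-0.3, 0.5, -2, 142, 0, 0, 0], [-0.3, 0.5, -2, 142, 0, 0, 0], [-0.3, 0.5, -2, 142, 0, 0, 0], [-0.3, 0.5, -2, 142, 0, 0, 0], [-0.3, 0.5, -2, 142, 0, 0, 0]], newtons=25)

```text
time: 3.15
tool_pos: [550.5, 120.4, 60.6]
tcp_rot: [3.141, -0.002, -0.012]
contact_force: [-1.9, -1.0, 6.4]
opening: 44.9
```

```bash
python3 - <<'E'
from h import *
th=np.radians(-13.4); e=np.array([np.cos(th),np.sin(th)]); n=np.array([-e[1],e[0]]); c=np.array([474,-193.])
for b in(-2.4,68.8): print(b,(c+e*1+n*b).round(1))
go(474,-195,200,-13)
E
```

```text
-2.4 [ 474.4 -195.6]
68.8 [ 490.9 -126.3]
t 3.15 pos [550.5 120.4  60.6] rot [ 3.141e+00 -2.000e-03 -1.200e-02] F [-1.9 -1.   6.4] op 44.9
 -> shift [ -72.6  316.3 -139.4] turn [ 0.     -0.0018  0.2153]
```

>>> play_rows(moves=[[-0.3, 0, 0, -10, 0, 0, 0], [-0.3, 0, 0, -30, 0, 0, 0], [-0.3, 0, 0, -60, 0, 0, 0], [-0.3, 0, 0, -90, 0, 0, 0], [-0.3, 0, 5, -115, 0, 0, 0], [-0.3, -5, 20, -130, 0, 0, 0.01], [-0.3, -10, 43, -137, 0, 0, 0.03], [-0.3, -16, 70, -140, 0, 0, 0.05], [-0.3, -23, 100, -140, 0, 0, 0.07], [-0.3, -30, 130, -140, 0, 0, 0.09], [-0.3, -37, 160, -140, 0, 0, 0.11], [-0.3, -44, 190, -140, 0, 0, 0.13], [-0.3, -51, 220, -140, 0, 0, 0.15], [-0.3, -57, 247, -140, 0, 0, 0.17], [-0.3, -63, 272, -140, 0, 0, 0.19], [-0.3, -68, 293, -140, 0, 0, 0.205], [-0.3, -71, 308, -140, 0, 0, 0.215], [-0.3, -73, 316, -140, 0, 0, 0.219], [-0.3, -73, 316, -140, 0, 0, 0.219], [-0.3, -73, 316, -140, 0, 0, 0.219]])

```text
time: 4.82
tool_pos: [472.9, -194.4, 199.5]
tcp_rot: [-3.141, -0.0, -0.231]
contact_force: [-0.7, 0.9, -0.6]
opening: 44.9
```

```bash
python3 - <<'E'
from h import *
c=manip.camera("wrist"); W=pts(c); z=W[...,2]; a=c["img"]; cs=manip.camera("scene")
f=lambda i:cv2.resize(i,(400,300),interpolation=3)
cv2.imwrite("pics/5.png",np.hstack([f(a),f(cs["img"][100:292,80:336])]))
n,l,s,_=cv2.connectedComponentsWithStats(((z>92)&(z<106)).astype(np.uint8))
for i in range(1,n):
    if s[i,4]>300: print(s[i],cv2.minAreaRect(W[l==i][:,:2].astype(np.float32)),np.median(W[l==i][:,2]))
go(474,-195,62,-13.2)
E
```

```text
t 4.92 pos [ 473.1 -193.7  199.4] rot [-3.141  0.    -0.23 ] F [ 0.5 -0.2 -1.3] op 44.8
 -> shift [  1.2   1.1 137.4] turn [-0.0004  0.0001  0.0005]
```

View pics/5.png

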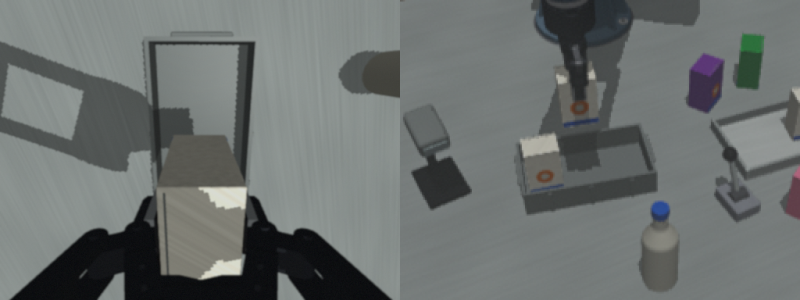

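Picture 5: the carton is held upright in the jaws, level and over the free part of the tote (wrist image 200,220 of the left panel). Lowering it gently.

>>> play_rows(moves=[[-0.3, 1, 1, 15, 0, 0, 0], [-0.3, 1, 1, 38, 0, 0, 0], [-0.3, 1, 1, 62, 0, 0, 0], [-0.3, 1, 1, 86, 0, 0, 0], [-0.3, 1, 1, 106, 0, 0, 0], [-0.3, 1, 1, 120, 0, 0, 0], [-0.3, 1, 1, 128, 0, 0, 0], [-0.3, 1, 1, 132, 0, 0, 0], [-0.3, 1, 1, 134, 0, 0, 0], [-0.3, 1, 1, 135, 0, 0, 0], [-0.3, 1, 1, 136, 0, 0, 0], [-0.3, 1, 1, 136, 0, 0, 0]])

```text
time: 5.92
tool_pos: [474.2, -196.2, 64.0]
tcp_rot: [3.141, -0.001, -0.231]
contact_force: [-0.1, 0.8, -0.8]
opening: 45.1
```

>>> play_rows(moves=[[-0.3, 0, 0, 0.5, 0, 0, 0], [-0.3, 0, 0, 1, 0, 0, 0], [-0.3, 0, 0, 1.5, 0, 0, 0], [-0.3, 0, 0, 2, 0, 0, 0], [-0.3, 0, 0, 2.5, 0, 0, 0], [-0.3, 0, 0, 2.5, 0, 0, 0]])

```text
time: 6.42
tool_pos: [473.8, -196.1, 61.6]
tcp_rot: [3.141, -0.0, -0.231]
contact_force: [-2.4, 1.5, 7.0]
opening: 45.0
```

Contact is felt at 7 N. Releasing and lifting.

>>> play_rows(moves=[[0.2, 0, 0, 0, 0, 0, 0], [0.6, 0, 0, 0, 0, 0, 0], [0.6, 0, 0, 0, 0, 0, 0], [0.6, 0, 0, 0, 0, 0, 0], [0.6, 0, 0, 0, 0, 0, 0], [0.6, 0, 0, -8, 0, 0, 0], [0.6, 0, 0, -25, 0, 0, 0], [0.6, 0, 0, -50, 0, 0, 0], [1, 0, 0, -80, 0, 0, 0], [1, 0, 0, -110, 0, 0, 0], [1, 0, 0, -138, 0, 0, 0], [1, 0, 0, -138, 0, 0, 0]])

```text
time: 7.42
tool_pos: [476.7, -198.0, 205.8]
tcp_rot: [3.137, -0.01, -0.231]
contact_force: [0.9, -1.5, 0.6]
opening: 85.3
```

```bash
python3 - <<'E'
from h import *
c=manip.camera("wrist"); W=pts(c); z=W[...,2]
n,l,s,_=cv2.connectedComponentsWithStats(((z>92)&(z<108)).astype(np.uint8))
for i in range(1,n):
    if s[i,4]>300: print(s[i],cv2.minAreaRect(W[l==i][:,:2].astype(np.float32)),np.median(W[l==i][:,2]))
go(555.5,224.5,200,-13.6)
E
```

```text
[ 223  151   54   69 3546] ((472.4898376464844, -196.06546020507812), (60.273597717285156, 45.02375793457031), 76.4555892944336) 100.79807461293629
[ 228  226   50   61 2869] ((459.1290283203125, -264.91253662109375), (61.185585021972656, 44.893218994140625), 77.98455047607422) 100.75133962650767
t 7.47 pos [ 475.7 -197.3  203. ] rot [ 3.139 -0.007 -0.231] F [ 1.   0.3 -1.1] op 85.3
 -> shift [ -18.8 -428.9    1.6] turn [ 0.003  -0.0072  0.0065]
```

Carton placed at (472.5, −196.1), yaw −13.5°, standing at full height with a gap of about 10 mm to the packed carton. Now the second one.

>>> play_rows(moves=[[1, -17, -428, 0, 0, 0, 0.006], [1, -17, -428, 0, 0, 0, 0.006], [1, -17, -428, 0, 0, 0, 0.006], [1, -17, -428, 0, 0, 0, 0.006], [1, -17, -428, 0, 0, 0, 0.006], [1, -17, -428, 0, 0, 0, 0.006], [1, -17, -428, 0, 0, 0, 0.006], [1, -17, -428, 0, 0, 0, 0.006], [1, -17, -428, 0, 0, 0, 0.006], [1, -17, -428, 0, 0, 0, 0.006], [1, -17, -428, 0, 0, 0, 0.006], [1, -17, -428, 0, 0, 0, 0.006], [1, -17, -428, 0, 0, 0, 0.006], [1, -17, -428, 0, 0, 0, 0.006], [1, -17, -428, 0, 0, 0, 0.006], [1, -17, -428, 0, 0, 0, 0.006]])

```text
time: 8.8
tool_pos: [555.1, 223.1, 198.8]
tcp_rot: [3.141, 0.0, -0.239]
contact_force: [-0.3, 0.3, 0.3]
opening: 85.4
```

```bash
python3 - <<'E'
from h import *
c=manip.camera("wrist"); W=pts(c); z=W[...,2]
n,l,s,_=cv2.connectedComponentsWithStats(((z>92)&(z<108)).astype(np.uint8))
for i in range(1,n):
    if s[i,4]>300: print(s[i],cv2.minAreaRect(W[l==i][:,:2].astype(np.float32)),np.median(W[l==i][:,2]))
go(555.5,224.5,60,-13.6)
E
```

```text
[ 202   23   61   88 5072] ((561.0418090820312, 320.8143615722656), (60.15949630737305, 43.09732437133789), 75.2853012084961) 100.23632852992566
[ 229  153   56   69 3673] ((556.1077270507812, 224.9727020263672), (59.875709533691406, 45.040428161621094), 76.40912628173828) 99.81604560445805
[  21  206   78   64 3128] ((369.717529296875, 219.29742431640625), (46.299713134765625, 60.40397644042969), 54.104007720947266) 95.94571082349536
[ 412  222   77   71 2839] ((714.4603881835938, 114.00209045410156), (45.0496940612793, 61.4902229309082), 30.224273681640625) 95.62258620874334
t 8.85 pos [555.2 223.2 198.9] rot [ 3.141 -0.    -0.239] F [-0.1 -0.3 -1.1] op 85.6
 -> shift [ -0.   -1.3 138.9] turn [ 0.0001 -0.0001 -0.0016]
```

>>> play_rows(moves=[[1, 0.5, -1.5, 25, 0, 0, 0], [1, 0.5, -1.5, 55, 0, 0, 0], [1, 0.5, -1.5, 85, 0, 0, 0], [1, 0.5, -1.5, 110, 0, 0, 0], [1, 0.5, -1.5, 128, 0, 0, 0], [1, 0.5, -1.5, 136, 0, 0, 0], [1, 0.5, -1.5, 139, 0, 0, 0], [1, 0.5, -1.5, 139, 0, 0, 0], [-0.3, 0.5, -1.5, 139, 0, 0, 0], [-0.3, 0.5, -1.5, 139, 0, 0, 0], [-0.3, 0.5, -1.5, 139, 0, 0, 0], [-0.3, 0.5, -1.5, 139, 0, 0, 0], [-0.3, 0.5, -1.5, 139, 0, 0, 0], [-0.3, 0.5, -1.5, 139, 0, 0, 0], [-0.3, 0.5, -1.5, 139, 0, 0, 0], [-0.3, 0.5, -1.5, 139, 0, 0, 0]], newtons=25)

```text
time: 10.18
tool_pos: [556.8, 226.1, 61.2]
tcp_rot: [-3.141, -0.002, -0.237]
contact_force: [-1.1, 0.6, 6.4]
opening: 44.8
```

```bash
python3 - <<'E'
from h import *
go(490,-126,200,-13.4)
E
```

```text
t 10.18 pos [556.8 226.1  61.2] rot [-3.141e+00 -2.000e-03 -2.370e-01] F [-1.1  0.6  6.4] op 44.8
 -> shift [  18.   357.9 -139.1] turn [-0.0008 -0.002  -0.003 ]
```

>>> play_rows(moves=[[-0.3, 0, 0, -10, 0, 0, 0], [-0.3, 0, 0, -30, 0, 0, 0], [-0.3, 0, 0, -60, 0, 0, 0], [-0.3, 0, 0, -90, 0, 0, 0], [-0.3, 0, 5, -115, 0, 0, 0], [-0.3, 1, 20, -130, 0, 0, 0], [-0.3, 2, 43, -137, 0, 0, 0], [-0.3, 4, 73, -140, 0, 0, 0], [-0.3, 5, 105, -140, 0, 0, 0], [-0.3, 7, 138, -140, 0, 0, 0], [-0.3, 8, 171, -140, 0, 0, 0], [-0.3, 10, 204, -140, 0, 0, 0], [-0.3, 12, 237, -140, 0, 0, 0], [-0.3, 13, 268, -140, 0, 0, 0], [-0.3, 15, 298, -140, 0, 0, 0], [-0.3, 16, 325, -140, 0, 0, 0], [-0.3, 17, 345, -140, 0, 0, 0], [-0.3, 18, 357, -140, 0, 0, 0], [-0.3, 18, 357, -140, 0, 0, 0], [-0.3, 18, 357, -140, 0, 0, 0]])

```text
time: 11.85
tool_pos: [489.5, -125.3, 200.0]
tcp_rot: [-3.141, 0.0, -0.238]
contact_force: [0.5, 0.0, -0.5]
opening: 44.7
```

```bash
python3 - <<'E'
from h import *
go(490,-126,64,-13.4)
E
```

```text
t 11.85 pos [ 489.5 -125.3  200. ] rot [-3.141  0.    -0.238] F [ 0.5  0.  -0.5] op 44.7
 -> shift [  0.6   0.7 136. ] turn [-0.0005  0.     -0.0044]
```

>>> play_rows(moves=[[-0.3, 0.5, 0.5, 15, 0, 0, 0], [-0.3, 0.5, 0.5, 38, 0, 0, 0], [-0.3, 0.5, 0.5, 62, 0, 0, 0], [-0.3, 0.5, 0.5, 86, 0, 0, 0], [-0.3, 0.5, 0.5, 106, 0, 0, 0], [-0.3, 0.5, 0.5, 120, 0, 0, 0], [-0.3, 0.5, 0.5, 128, 0, 0, 0], [-0.3, 0.5, 0.5, 132, 0, 0, 0], [-0.3, 0.5, 0.5, 134, 0, 0, 0], [-0.3, 0.5, 0.5, 135, 0, 0, 0], [-0.3, 0.5, 0.5, 136, 0, 0, 0], [-0.3, 0.5, 0.5, 136.5, 0, 0, 0], [-0.3, 0.5, 0.5, 137, 0, 0, 0], [-0.3, 0.5, 0.5, 137.5, 0, 0, 0], [-0.3, 0.5, 0.5, 137.5, 0, 0, 0]])

```text
time: 13.1
tool_pos: [490.1, -126.1, 62.5]
tcp_rot: [3.142, -0.0, -0.237]
contact_force: [0.1, 0.2, -0.6]
opening: 44.8
```

>>> play_rows(moves=[[-0.3, 0, 0, 0.4, 0, 0, 0], [-0.3, 0, 0, 0.8, 0, 0, 0], [-0.3, 0, 0, 1.2, 0, 0, 0], [-0.3, 0, 0, 1.2, 0, 0, 0]])

```text
time: 13.43
tool_pos: [490.1, -126.1, 62.2]
tcp_rot: [3.141, -0.0, -0.237]
contact_force: [-3.4, 1.6, 9.3]
opening: 44.8
```

Contact at 9 N. Releasing and lifting.

>>> play_rows(moves=[[0.2, 0, 0, 0, 0, 0, 0], [0.6, 0, 0, 0, 0, 0, 0], [0.6, 0, 0, 0, 0, 0, 0], [0.6, 0, 0, 0, 0, 0, 0], [0.6, 0, 0, 0, 0, 0, 0], [0.6, 0, 0, -8, 0, 0, 0], [0.6, 0, 0, -25, 0, 0, 0], [0.6, 0, 0, -50, 0, 0, 0], [1, 0, 0, -80, 0, 0, 0], [1, 0, 0, -110, 0, 0, 0], [1, 0, 0, -138, 0, 0, 0], [1, 0, 0, -138, 0, 0, 0], [1, 0, 0, -138, 0, 0, 0], [1, 0, 0, -138, 0, 0, 0]])

```text
time: 14.6
tool_pos: [489.7, -125.7, 199.0]
tcp_rot: [-3.142, 0.0, -0.237]
contact_force: [-0.2, -0.5, 0.3]
opening: 85.3
```

```bash
python3 - <<'E'
from h import *
c=manip.camera("wrist"); W=pts(c); z=W[...,2]
n,l,s,_=cv2.connectedComponentsWithStats(((z>92)&(z<108)).astype(np.uint8))
for i in range(1,n):
    if s[i,4]>300: print(s[i],cv2.minAreaRect(W[l==i][:,:2].astype(np.float32)),np.median(W[l==i][:,2]))
t=manip.camera("top"); W=pts(t); s=manip.camera("scene"); S=pts(s)
for nm,P in(("top",W),("scene",S)):
  for lo,hi in((15,22),(22,32),(32,45),(45,60),(60,75),(75,90),(90,125)):
    k=(P[...,0]>590)&(P[...,0]<700)&(P[...,1]>-30)&(P[...,1]<45)&(P[...,2]>lo)&(P[...,2]<hi)
    if k.sum()>4:
        p=P[k]; r=cv2.minAreaRect(p[:,:2].astype(np.float32)); print(nm,lo,k.sum(),np.round(r[0],1),np.round(r[1],1),round(r[2],1),p.min(0).round(),p.max(0).round())
f=lambda i:cv2.resize(i,(400,400),interpolation=2)
cv2.imwrite("pics/6.png",np.hstack([f(t["img"][130:190,190:250]),f(s["img"][180:250,260:330])]))
go(580,12,200,0)
E
```

```text
[ 229  157   56   69 3667] ((489.460693359375, -127.32244110107422), (59.90641784667969, 45.05300521850586), 76.31672668457031) 100.79742881244417
[ 231  232   51   62 2970] ((472.5532531738281, -195.96304321289062), (61.1822624206543, 44.96931076049805), 76.38246154785156) 100.76107243502581
[ 236  296   47   55 2426] ((459.3742980957031, -264.4557800292969), (60.88656997680664, 45.00465393066406), 78.14350128173828) 100.72904971311016
top 15 35 [654.2  13.3] [71.3 48.2] 0.2 [618. -11.  16.] [690.  37.  22.]
top 22 264 [655.   13.2] [48.2 69.5] 89.9 [620. -11.  22.] [690.  37.  32.]
top 32 54 [653.2  14. ] [28.1 17. ] 89.5 [645.  -0.  32.] [662.  28.  38.]
top 45 6 [645.7  12.9] [5.2 5.5] 6.8 [643.  10.  46.] [648.  16.  58.]
top 90 74 [619.5  11.4] [21.8 23.7] 2.6 [609.  -0.  91.] [631.  23. 109.]
scene 15 74 [655.6  12.5] [71.6 52.3] 2.5 [619. -14.  15.] [692.  38.  22.]
scene 22 263 [655.1  11.3] [70.7 50.8] 3.1 [619. -15.  22.] [691.  38.  32.]
scene 32 60 [655.1  11.4] [23.5 28.8] 19.0 [644.  -3.  32.] [667.  27.  45.]
scene 45 18 [642.8  10.7] [9.9 8.3] 73.8 [637.   7.  47.] [648.  15.  59.]
scene 60 24 [637.4  11.2] [ 9.8 16.1] 80.8 [629.   6.  60.] [645.  16.  75.]
scene 75 17 [630.4   7.8] [14.2  7.3] 61.4 [625.   2.  76.] [635.  16.  90.]
scene 90 72 [622.6   9.8] [21.7 22. ] 57.1 [610.  -3.  90.] [634.  22. 109.]
t 14.75 pos [ 489.1 -125.5  197.6] rot [-3.141e+00  3.000e-03 -2.370e-01] F [ 0.2 -0.4 -0.6] op 85.6
 -> shift [  56.1 -155.    -2.4] turn [-0.001   0.0027 -0.237 ]
```

View pics/6.png

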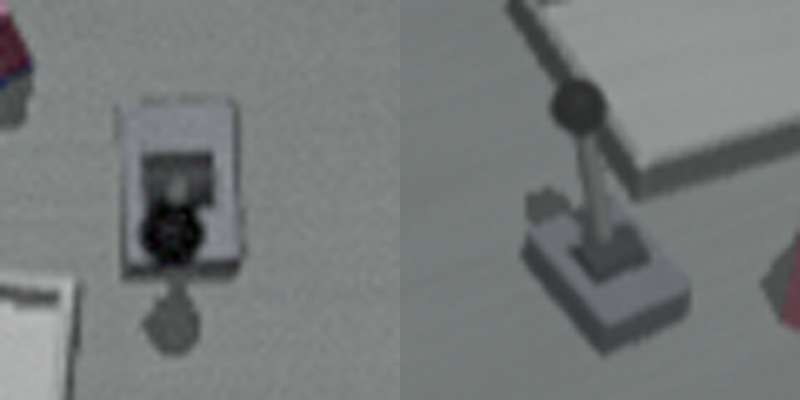

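Picture 6: the lever ball is at left panel (172,232) and the pivot at (178,190). It leans straight toward the robot, with the ball at (620, 11, 98) and the block yaw about 0. Both cartons measure square and upright in the tote, at (489.5, −127.3) and (472.6, −196.0). I'll close the jaws and come down behind the lever.

>>> play_rows(moves=[[-1, 44, -152, 0, 0, 0, -0.237], [-1, 44, -152, 0, 0, 0, -0.237], [-1, 44, -152, 0, 0, 0, -0.237], [-1, 44, -152, 0, 0, 0, -0.237], [-1, 44, -152, 0, 0, 0, -0.237], [-1, 44, -152, 0, 0, 0, -0.237], [-1, 44, -152, 30, 0, 0, -0.237], [-1, 44, -152, 60, 0, 0, -0.237], [-1, 44, -152, 90, 0, 0, -0.237], [-1, 44, -152, 110, 0, 0, -0.237], [-1, 44, -152, 119, 0, 0, -0.237], [-1, 44, -152, 119, 0, 0, -0.237], [-1, 44, -152, 119, 0, 0, -0.237]])

```text
time: 15.83
tool_pos: [568.3, 10.8, 80.2]
tcp_rot: [3.142, 0.001, -0.001]
contact_force: [0.2, -0.3, 0.8]
opening: -0.3
```

>>> play_rows(moves=[[-1, 10, 0, 0, 0, 0, 0], [-1, 18, 0, 0, 0, 0, 0], [-1, 26, 0, 0, 0, 0, 0], [-1, 32, 0, 0, 0, 0, 0], [-1, 38, 0, 0, 0, 0, 0], [-1, 44, 0, 0, 0, 0, 0], [-1, 50, 0, 0, 0, 0, 0], [-1, 56, 0, 0, 0, 0, 0], [-1, 62, 0, 0, 0, 0, 0], [-1, 68, 0, 0, 0, 0, 0], [-1, 74, 0, 0, 0, 0, 0], [-1, 80, 0, 0, 0, 0, 0], [-1, 86, 0, 0, 0, 0, 0], [-1, 90, 0, 0, 0, 0, 0], [-1, 93, 0, 0, 0, 0, 0], [-1, 93, 0, 0, 0, 0, 0]])

```text
time: 17.17
tool_pos: [662.0, 11.4, 80.0]
tcp_rot: [3.142, -0.0, -0.0]
contact_force: [0.2, -0.5, 0.3]
opening: -0.3
```

```bash
python3 - <<'E'
from h import *
s=manip.camera("scene"); P=pts(s)
k=(P[...,0]>600)&(P[...,0]<740)&(P[...,1]>-15)&(P[...,1]<40)&(P[...,2]>40)&(P[...,2]<125)
p=P[k]
for b in range(600,740,10):
    q=p[(p[:,0]>=b)&(p[:,0]<b+10)]
    if len(q): print(b,len(q),q[:,1].min().round(),q[:,1].max().round(),q[:,2].min().round(),q[:,2].max().round())
cv2.imwrite("pics/7.png",cv2.resize(s["img"][140:260,230:350],(600,600),interpolation=2))
E
```

```text
630 1 2.0 2.0 122.0 122.0
640 1 -1.0 -1.0 124.0 124.0
650 14 -2.0 3.0 83.0 125.0
660 47 -3.0 11.0 40.0 123.0
670 47 -1.0 19.0 49.0 125.0
680 30 -0.0 24.0 69.0 107.0
690 52 1.0 24.0 85.0 108.0
700 5 11.0 18.0 92.0 97.0
```

View pics/7.png

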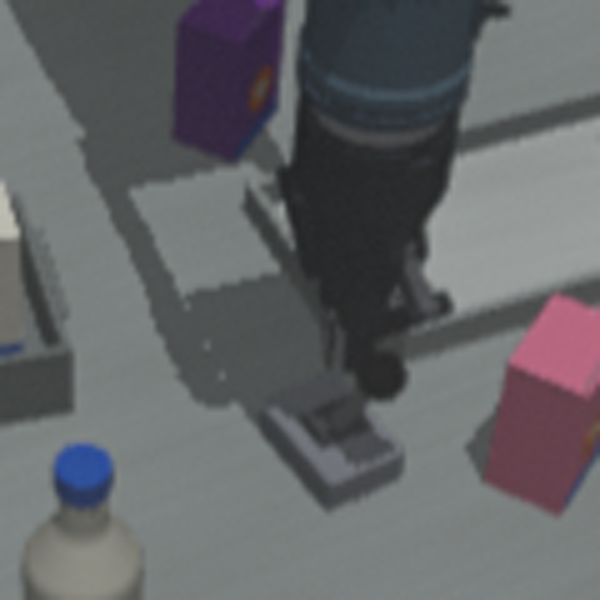

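Picture 7: the ball (380,375) is now ahead of the fingers at x≈690, nearly over. I'll push on until the stop is felt.

>>> play_rows(moves=[[-1, 2, 0, 0, 0, 0, 0], [-1, 4, 0, 0, 0, 0, 0], [-1, 6, 0, 0, 0, 0, 0], [-1, 6, 0, 0, 0, 0, 0]])

```text
time: 17.55
tool_pos: [666.8, 11.5, 79.9]
tcp_rot: [-3.142, 0.002, 0.0]
contact_force: [-3.6, -0.3, 1.2]
opening: -0.1
```

>>> play_rows(moves=[[-1, 1, 0, 0, 0, 0, 0], [-1, 2, 0, 0, 0, 0, 0], [-1, 2, 0, 0, 0, 0, 0]])

```text
time: 17.8
tool_pos: [667.2, 11.6, 79.8]
tcp_rot: [-3.142, 0.005, 0.0]
contact_force: [-10.3, -0.7, 4.8]
opening: -0.1
```

The tool stopped at 667 mm while the force rose to 10 N, so this is the end stop. Backing off and lifting clear.

>>> play_rows(moves=[[-1, -6, 0, 0, 0, 0, 0], [-1, -25, 0, 0, 0, 0, 0], [-1, -55, 0, 0, 0, 0, 0], [-1, -90, 0, 0, 0, 0, 0], [-1, -115, 0, -30, 0, 0, 0], [-1, -120, 0, -65, 0, 0, 0], [-1, -120, 0, -100, 0, 0, 0], [-1, -135, 0, -130, 0, 0, 0], [-1, -170, 0, -150, 0, 0, 0], [-1, -200, 0, -160, 0, 0, 0], [-1, -200, 0, -160, 0, 0, 0], [-1, -200, 0, -160, 0, 0, 0]])

```text
time: 18.8
tool_pos: [469.7, 11.4, 241.8]
tcp_rot: [3.141, -0.005, -0.0]
contact_force: [0.6, -0.3, 0.4]
opening: -0.1
```

```bash
python3 - <<'E'
from h import *
t=manip.camera("top"); s=manip.camera("scene")
W=pts(t); z=W[...,2]
n,l,st,_=cv2.connectedComponentsWithStats(((z>85)&(z<112)&(W[...,0]>350)).astype(np.uint8))
for i in range(1,n):
    if st[i,4]>50:
        r=cv2.minAreaRect(W[l==i][:,:2].astype(np.float32)); print(st[i,:2],np.round(r[0],1),np.round(r[1],1),round(r[2],1),np.median(W[l==i][:,2]).round(1))
cv2.imwrite("pics/8.png",np.hstack([cv2.resize(t["img"][90:290,70:430],(450,250),interpolation=2),cv2.resize(s["img"][100:300,90:400],(350,250),interpolation=2)]))
print(manip.read_state()["time"],manip.read_state()["tool_pos"])
E
```

```text
[276 113] [ 724.8 -172.6] [53.3 43.7] 41.8 105.9
[163 118] [713.2 113.4] [45.5 59.6] 30.4 94.8
[210 134] [691.6  13.9] [23.4 22.2] 88.3 101.4
[  0 151] [582.8 503.2] [114.  143.8] 87.1 95.4
[ 82 178] [560.7 319.7] [60.8 44.2] 76.3 99.1
[257 204] [ 488.9 -127.9] [60.3 45.1] 76.5 99.5
[283 210] [ 472.1 -196. ] [59.9 45. ] 76.4 99.5
[309 216] [ 458.6 -265.4] [60.6 44.7] 78.3 99.5
[166 254] [371.2 110. ] [62.3 31.5] 77.1 94.5
18.9 [470.1480026   11.36328968 240.36957637]
```

View pics/8.png

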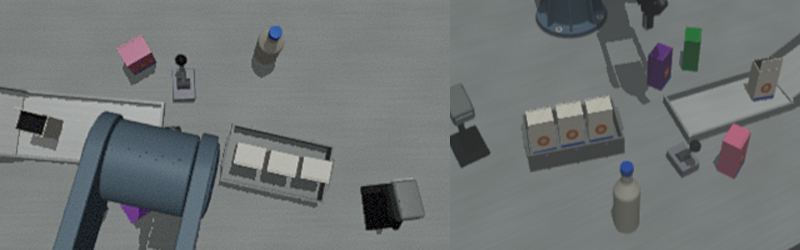

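Picture 8: three cartons stand in one row in the tote, the faulty one is still in the tray, and the lever is over at (181,60). The bottle and scanner have not moved. Handing in.

```bash
python3 -c "
from bench import manip
print(manip.finish_job())"
```

```text
the job is handed in; nothing more can be done
None
```

Both closed cartons now stand in the tote in one row with the packed carton, and the feed lever is pushed over. I handed the job in at about 19 s; no verdict is reported.

- **Cartons:** they stand at (489, −128) and (472, −196) mm, upright and at about the tote's angle (−13.5°), with gaps of roughly 10 mm. They were set down with 7–9 N of contact.
- **Left alone:** the packed carton and the faulty carton measure within 1 mm of where they started. The bottle's measured spot shifted by about 2–3 mm. Nothing went near it, and I put that down to noise on its curved top. I checked the scanner only by eye in the last picture; it looks unmoved.
- **Lever:** I pushed until the tool stopped while the force rose to 10 N, then backed off. The tip moved from x ≈ 620 to x ≈ 692 and stayed there, which is about 1.0 rad.
- **Disagreements:** the wrist and top cameras agreed to about 1 mm on the cartons. The packed carton sits about 1.5° off the tote's angle, as it did at the start. No check failed.

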